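Hang the sample dipper in the notch of the rinse bath's rail

TASK

Hang the steel dipper on the rinse bath: put its hook over the metal rail on the bath wall nearest the robot, cup inside the bath, and slide it along the rail with light pressure until the hook drops fully home into the rail's notch; leave it hanging there, upright and at rest. Be gentle: never push the dipper against the bath with more than 20 N, and leave the small cup, the rubber stopper and the stopwatch as they stand.

Things in the scene. Friction and masses are not known exactly. Their poses are not given: they have to be found in the camera images.
- bath: Grey plastic rinse bath, fixed, 150 mm (its x) by 270 mm (its y), open at the top; floor and other walls 6 mm thick, those walls 110 mm high. Origin: centre of its underside, z up. The hanging wall is at its -x side, nearest the robot: 10 mm thick, inner and outer face flush with the bare metal rail on top of it.
- rail_mid (a point): Point on the bath: level of the rail's flat top (122 mm over the table), mid thickness of the rail, middle of the wall's length. Axes: x across the rail into the bath, y along it, z up. The rail is 10 mm thick and bare for 70 mm either side of here; beyond are 14 mm thick grey sleeves of the same height. It sits on a hard rubber bed that gives about 1 mm per 10 N of downward push; it does not slide.
- dipper: Loose steel dipper, 0.14 to 0.2 kg, standing on its cup. Cup 50 mm across, 40 mm high; origin at the centre of the cup's underside, z up, x from hook to cup. A strap 14 mm wide (y) and 4 mm thick (local x -29 to -25 mm) rises from the cup's wall to the hook; the hook opens downward on the side away from the cup.
- hook_seat (a point): Point on the dipper: centre of the underside of the hook's 5 mm thick bridge (the face that rests on the rail), local (-35.5, 0, 92) mm, axes as the dipper. Slot between strap and leg 13 mm wide; hook 14 mm wide along y. Leg 4 mm thick, reaches 19 mm below here; a lead-in below it flares outward to 26 mm below.
- dipper_grip (a point): Point on the dipper: centre of the black grip block, local (-35.5, 0, 127) mm, 35 mm straight above hook_seat, axes as the dipper. Block 20 mm (x) by 16 mm (y) by 38 mm high, 108 to 146 mm over the cup's underside, on an 8 mm stem 11 mm long above the hook.
- small_cup: Small clear glass cup, 48 mm across, 50 mm high, standing loose; bystander. Origin at the centre of its underside.
- stopper: Red-brown rubber stopper, 28 mm across, 26 mm high, standing loose; bystander. Origin at the centre of its underside.
- stopwatch: Round white stopwatch, 63 x 52 x 14 mm, lying loose; bystander. Origin at the centre of its underside.
- notch_zone (a point): Same point as rail_mid. The rail has one square notch, 19 mm long (y), 8 mm deep, open upward and to both faces. Its centre lies ANYWHERE within 32 mm of here along y: no entry measures it. Find it by feel: slide the hook along the rail with a few newtons of downward push until it drops in.
Mind the look-alikes: they are no part of the job. Leave any orange look-alike of the dipper alone.

How it is judged:
By the outcome, as a careful person would: the job done as asked, in the order asked, and still so for the second after the job is handed in, with the robot touching nothing.
It also fails if it takes over 72 s, if anything falls off the work surface, if the arm or the gripper's body presses on something with over 40 N, if the wrist force passes 120 N, or if a joint passes its speed limit or range.

ROBOT

A 6-joint arm with a two-finger parallel gripper is mounted at the origin on a cart in front of the work surface, level with it; the furniture and walls round the work are solid. World frame = base frame: x ahead of the robot, y to its left, z up, the work surface at z = 0. Lengths are in mm, angles in degrees, forces in N, time in s.
With the tool pointing down it reaches from about 250 to 725 mm from the base axis. Payload 9.7 kg.
Tool frame: the origin (TCP) lies at the very end of the fingers, on their centre line; the grasp point (between the pads) lies 19 mm behind it (r.hold_point_z is the distance from the TCP to the grasp point, in mm); z points along the fingers, y is the line along which they close (so a half turn about z gives the same grasp; the last joint's range is limited). The gripper opens to 85 mm and grips with 20 to 120 N. Pads are 22 mm wide; open, the fingers measure 114 mm over their backs; the gripper's body (76 mm by 85 mm) begins 54 mm behind the grasp point. The pads swing forward as they close: fully open they stand 13 mm farther back than shut.
Start: joints at [63.885, 4.979, 10.078, 95.1, 0, 90], TCP at [242.096, 493.848, 231.284] pointing down, gripper open.
Joint ranges: [-179.16, 179.16], [-48.56, 103.87], [-65.8, 70.77], [-126.05, 130.52], [-82.76, 87.17], [-180, 180]. Speed limits (degrees/s): [127.2, 127.2, 147.25, 180, 180, 180].

INTERFACE

Orientations are given as [roll, pitch, yaw] about the fixed x, y, z axes, in that order (R = Rz(yaw) Ry(pitch) Rx(roll)).
In Python, from workcell import r gives the robot as it stands.
- The arm moves only by the tool jog_arm, never from a script. Its argument "increments" is a list of rows, each an object with "linear": the shift along the tool's x, y, z in units of 0.025 m (1.0 is 0.025 m), a list of three; "rot": the turn, a rotation vector about the tool's x, y, z in units of 5 degrees (1.0 is 5 degrees), a list of three; "jaw": the gripper's target within -1 to 1 (shut at 1, half-way at 0, fully open at -1). In form: [{"linear": [tx, ty, tz], "rot": [rx, ry, rz], "jaw": jaw}, ...]. A call has 1 to 20 rows; each row shifts and turns the commanded pose from where the row before left it, along the tool's axes as they then stand; what a row does not reach is not made up. A row lasts 1/10 s, in which the tool goes at most 50 mm and 8.59 degrees, less where a joint would pass 70% of its speed; a pose out of reach is approached as far as the arm can. A call with a number of a shift or a turn outside -1 to 1 is refused whole. A call with a gripper value outside its range is refused whole. The fingers move at their own pace and stop on an object; the grip force is fixed at half the most. Time passes only in rows, so rows that do not move let the fingers close. It gives the time, the measured TCP pose, the force, the opening and the grip force at its end, in the units of the state.
- r.sense(): the state, without advancing time (a new reading comes with each control period).
- r.camera(name): name is "side" or "top" or "wrist"; returns the picture (400x640x3 uint8, red, green, blue); there is no depth.
- r.calibration(name): a dict with "camera_matrix" (3x3 intrinsics, pixels), "k1" (the pictures are not rectified: a ray, as slopes to the right and down, at radius r is drawn at 1 + k1 r^2 times it, then the intrinsics apply), "world_from_camera" (4x4, takes a point from camera to world coordinates). Camera axes: x right, y down, z forward; pixel columns grow to the right and rows downward; lengths in mm; the calibration is good to about 2 mm. A picture is of the moment at which its call begins: read the wrist's pose just before it. calibration takes no time and is no camera call; for the wrist camera it gives the pose at the moment of the call.
- r.hand_in(): hands the job in; it is judged then, once.
The state is a dict: "time_s": time; "joints": joint angles; "qd": joint speeds; "joint_torque": joint torques, N m; "position": TCP position; "tcp_rot": TCP orientation; "force": force on the tool from outside, world axes, zero at the start; "torque": the same for the moment, N m; "opening": finger opening in mm; "grasp_force": force on a finger pad.
Only numpy, scipy, OpenCV 4.12 (cv2) and the standard library are available. Lean on these libraries where they do the work, as an engineer would, in place of code of your own. Each camera call takes 0.05 s, during which the arm holds its last target. There are 200 camera calls.

## Working session

There is one attempt and no reset: what is moved stays moved. The work goes in short steps, Python scripts to look and compute and a tool call to move; the robot and the scene stay as the last step left them, time stands still between calls to the robot, and variables do not carry over. Pictures are saved under pics/ and viewed, at most 10 in all, crops included, and the job is handed in when it is done.

Besides the shell and the picture viewer there is one more tool, called after "Call:" as name(argument=value, ...) on one line, values as JSON. jog_arm: Moves the arm, as the interface text tells. Shifts and turns lie within -1 to 1; 1 stands for 0.025 m of shift or 5 degrees of turn. Its arguments: {"type":"object","properties":{"increments":{"type":"array"}},"required":["increments"]}

```bash
ls; mkdir -p pics
python3 - <<'E'
from workcell import r
import cv2
print(r.sense())
for n in ("top","side"):
    im=r.camera(n); cv2.imwrite(f"pics/{n}0.png",im[:,:,::-1]); c=r.calibration(n); print(n,c)
E
```

```text
pics
{'time_s': 0.0, 'joints': array([6.38874012e+01, 5.01332437e+00, 1.00330799e+01, 9.50983418e+01,
       1.11413772e-03, 8.99970494e+01]), 'qd': array([ 0.05886486,  0.02442768,  0.03624075,  0.0272585 , -0.05339601,
        0.05222095]), 'joint_torque': array([-1.67086735e-03, -5.20390427e+01,  4.64801788e+01,  1.62614178e-02,
       -2.88934393e-05,  6.90864709e-06]), 'position': array([241.97073923, 493.66153967, 230.5494098 ]), 'tcp_rot': array([-1.79921414e+02, -1.11818365e-03,  1.53890350e+02]), 'force': array([ 0.20500782, -0.43245839,  0.64837696]), 'torque': array([-0.03732116,  0.03290456, -0.02027017]), 'grasp_force': 0.0, 'opening': 85.63670424251124}
top {'camera_matrix': array([[362.09081674,   0.        , 320.49401509],
       [  0.        , 362.09081674, 198.98816982],
       [  0.        ,   0.        ,   1.        ]]), 'k1': 0.002492252615308349, 'world_from_camera': array([[ 7.37357984e-03, -9.88069250e-01,  1.53833634e-01,
         3.75081134e+02],
       [-9.99885853e-01, -5.25636864e-03,  1.41651854e-02,
        -9.51397423e+01],
       [-1.31875778e-02, -1.53920522e-01, -9.87995223e-01,
         9.48530711e+02],
       [ 0.00000000e+00,  0.00000000e+00,  0.00000000e+00,
         1.00000000e+00]])}
side {'camera_matrix': array([[417.41439735,   0.        , 321.30852989],
       [  0.        , 417.41439735, 197.58410233],
       [  0.        ,   0.        ,   1.        ]]), 'k1': -0.07492368482835772, 'world_from_camera': array([[ 9.96798789e-01,  3.19599493e-02, -7.32853036e-02,
         5.75025925e+02],
       [ 7.99297399e-02, -3.77184297e-01,  9.22682634e-01,
        -1.03366789e+03],
       [ 1.84682445e-03, -9.25586608e-01, -3.78531401e-01,
         4.75621446e+02],
       [ 0.00000000e+00,  0.00000000e+00,  0.00000000e+00,
         1.00000000e+00]])}
```

View pics/top0.png

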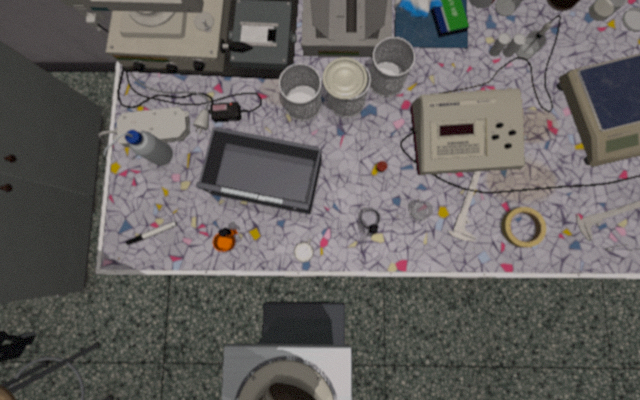

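View pics/side0.png

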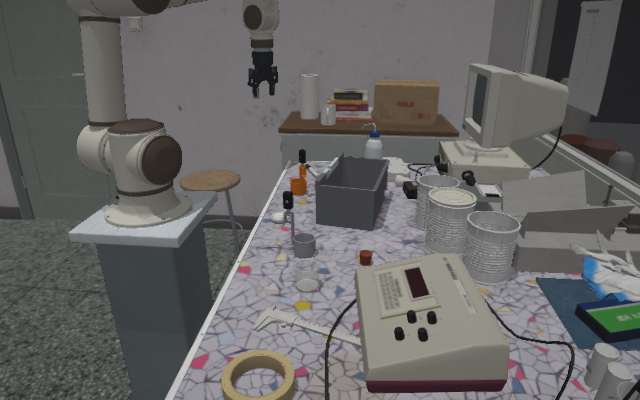

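The top view shows the steel dipper with its cup at (369,215) and grip at (373,229). The orange look-alike is at (225,240), the bath at (262,168) with its bright rail at about (252,196), the glass cup at (420,210), the stopper at (380,167) and the stopwatch at (303,252). In the side view the steel dipper is at (303,245), its black grip at (288,200), and the orange one at (299,180). I choose the steel dipper and check it in a close crop.

```bash
cat > h.py <<'E'
import numpy as np, cv2
from workcell import r
def ray(n,uv,c=None):
    c=c or r.calibration(n); K=c["camera_matrix"]; T=c["world_from_camera"]
    d=np.array([k1*c["k1"] for k1 in [0]]) 
    p=cv2.undistortPoints(np.array([[uv]],float),K,np.array([c["k1"],0,0,0,0]))[0,0]
    return T[:3,3],T[:3,:3]@np.array([p[0],p[1],1])
def plane(n,uv,z,c=None):
    o,d=ray(n,uv,c); return o+d*(z-o[2])/d[2]
def tri(n1,a,n2,b,c1=None,c2=None):
    o1,d1=ray(n1,a,c1);o2,d2=ray(n2,b,c2)
    s=np.linalg.lstsq(np.c_[d1,-d2],o2-o1,rcond=None)[0]
    p,q=o1+d1*s[0],o2+d2*s[1]; return (p+q)/2,np.linalg.norm(p-q)
def proj(n,P,c=None):
    c=c or r.calibration(n); T=np.linalg.inv(c["world_from_camera"])
    return cv2.projectPoints(np.array([P],float),cv2.Rodrigues(T[:3,:3])[0],T[:3,3],c["camera_matrix"],np.array([c["k1"],0,0,0]))[0].ravel()
E
sed -i '/k1 in \[0\]/d' h.py
python3 - <<'E'
import cv2,numpy as np
t=cv2.imread("pics/top0.png");s=cv2.imread("pics/side0.png")
def crop(i,x,y,w,h,k): return cv2.resize(i[y:y+h,x:x+w],None,fx=k,fy=k,interpolation=cv2.INTER_CUBIC)
a=crop(t,190,120,140,100,4); b=crop(t,345,195,60,50,4)
c=crop(s,250,140,150,160,2) ; d=crop(s,270,180,60,80,4)
o=np.zeros((600,800,3),np.uint8)
o[:400,:560]=a; o[:200,560:800]=b; o[200:520,560:800]=d
cv2.imwrite("pics/crop0.png",o)
E
```

```text
(no output)
```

View pics/crop0.png

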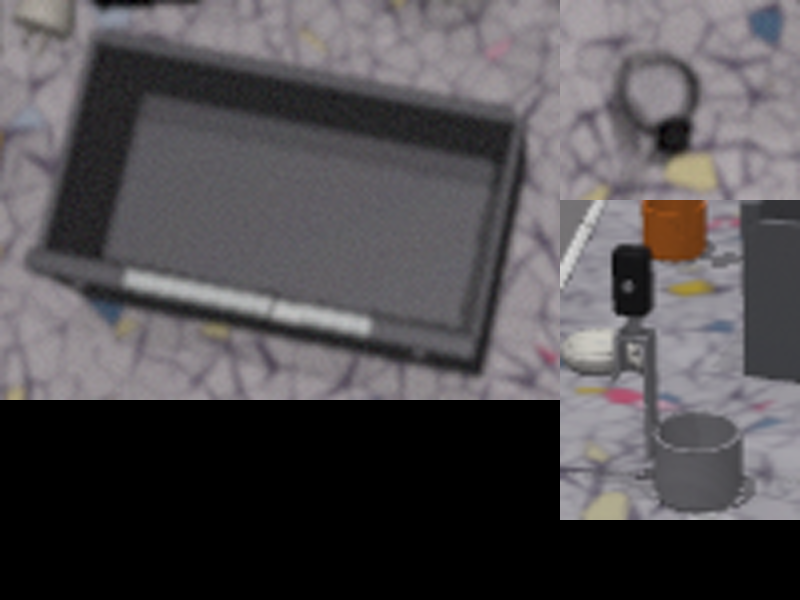

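The crop confirms the steel dipper: black grip at top pixel (373,229) and side pixel (288,200), with its cup away from the robot. The bare rail runs from top pixel (220,189) to (283,201), with a dark mark near (258,196) that may be an edge of the notch.

Run:
```python
from h import *
t=cv2.imread("pics/top0.png");s=cv2.imread("pics/side0.png")
# rail: bright pixels
roi=t[180:210,212:295].min(2)>165
n,l,st,ce=cv2.connectedComponentsWithStats(roi.astype(np.uint8)); 
for i in range(1,n):
    if st[i,4]>8: print("comp",st[i],ce[i]+[212,180])
m=np.isin(l,[i for i in range(1,n) if st[i,4]>25]); ys,xs=np.nonzero(m)
rc=cv2.minAreaRect(np.c_[xs,ys].astype(np.float32)); print(rc)
f=lambda x,y:(190+(x+.5)/4-.5,120+(y+.5)/4-.5)
L=plane("top",f(123,280),122);R=plane("top",f(371,325),122)
print("rail ends",L,R,np.linalg.norm(L-R),"mid",(L+R)/2,"yaw",np.degrees(np.arctan2(*(L-R)[1::-1]))*1, "mark",plane("top",f(272,305),122))
for k in [(95,45),(522,110),]: print("far corners z110",plane("top",f(*k),110))
for k in [(30,262),(480,370)]: print("near corners z122",plane("top",f(*k),122))
# dipper grip
def cen(im,x,y,w,h,th):
    mm=(im[y:y+h,x:x+w].max(2)<th); n,l,st,ce=cv2.connectedComponentsWithStats(mm.astype(np.uint8)); i=1+st[1:,4].argmax(); print(st[i]); return ce[i]+[x,y]
a=cen(t,365,222,18,14,45); b=cen(s,281,188,16,24,55); print(a,b)
print("grip tri",tri("top",a,"side",b))
print("grip top@z146",plane("top",a,146),"@127",plane("top",a,127))
g=lambda x,y:(345+(x-560+.5)/4-.5,195+(y+.5)/4-.5)
print("cup rim z40",plane("top",g(656,92),40))
q=lambda x,y:(270+(x-560+.5)/4-.5,180+(y-200+.5)/4-.5)
print("cup rim side z40",plane("side",q(698,432),40), "cup bottom",plane("side",q(698,490),0))
```

```text
comp [10  9 35  9 80] [239.35 192.6 ]
comp [47 16 23  7 61] [269.55737705 198.80327869]
((39.42308044433594, 15.384615898132324), (60.20765686035156, 2.941741943359375), 11.309932708740234)
rail ends [524.59333971 149.95963528 122.        ] [498.8911815   4.8044394 122.       ] 147.41313315745668 mid [511.7422606   77.38203734 122.        ] yaw 79.95889785141966 mark [510.30412329  62.54978649 122.        ]
far corners z110 [671.34110881 177.76931463 110.        ]
far corners z110 [631.46834253 -81.3048257  110.        ]
near corners z122 [534.99179242 204.94798294 122.        ]
near corners z122 [473.08544491 -58.53256415 122.        ]
[ 4  3  8  8 55]
[  2   4  10  17 153]
[372.65454545 228.52727273] [287.50980392 199.87581699]
grip tri (array([ 435.53374707, -202.05807166,  126.56143556]), np.float64(0.9472696075517524))
grip top@z146 [ 434.5596263  -199.44668024  146.        ] @127 [ 435.96778593 -201.9161581   127.        ]
cup rim z40 [ 469.75286894 -203.51524287   40.        ]
cup rim side z40 [ 471.32190926 -210.65682185   40.        ] cup bottom [ 470.14363664 -205.58893104    0.        ]
```

Choices for the target: steel dipper (369,215), orange look-alike (225,240) and glass cup (420,210). I pick the steel one. Its grip is at about (435.5,-202,127), and that height matches the given 127. Moving above it.

Call:
jog_arm(increments=[{"linear": [-0.87, -0.98, 0], "rot": [0, 0, 0], "jaw": -1}, {"linear": [-0.87, -0.98, 0], "rot": [0, 0, 0], "jaw": -1}, {"linear": [-0.87, -0.98, 0], "rot": [0, 0, 0], "jaw": -1}, {"linear": [-0.87, -0.98, 0], "rot": [0, 0, 0], "jaw": -1}, {"linear": [-0.87, -0.98, 0], "rot": [0, 0, 0], "jaw": -1}, {"linear": [-0.87, -0.98, 0], "rot": [0, 0, 0], "jaw": -1}, {"linear": [-0.87, -0.98, 0], "rot": [0, 0, 0], "jaw": -1}, {"linear": [-0.87, -0.98, 0], "rot": [0, 0, 0], "jaw": -1}, {"linear": [-0.87, -0.98, 0], "rot": [0, 0, 0], "jaw": -1}, {"linear": [-0.87, -0.98, 0], "rot": [0, 0, 0], "jaw": -1}, {"linear": [-0.87, -0.98, 0], "rot": [0, 0, 0], "jaw": -1}, {"linear": [-0.87, -0.98, 0], "rot": [0, 0, 0], "jaw": -1}, {"linear": [-0.87, -0.98, 0], "rot": [0, 0, 0], "jaw": -1}, {"linear": [-0.87, -0.98, 0], "rot": [0, 0, 0], "jaw": -1}, {"linear": [-0.87, -0.98, 0], "rot": [0, 0, 0], "jaw": -1}, {"linear": [-0.87, -0.98, 0], "rot": [0, 0, 0], "jaw": -1}, {"linear": [-0.87, -0.98, 0], "rot": [0, 0, 0], "jaw": -1}, {"linear": [-0.87, -0.98, 0], "rot": [0, 0, 0], "jaw": -1}, {"linear": [-0.87, -0.98, 0], "rot": [0, 0, 0], "jaw": -1}, {"linear": [-0.87, -0.98, 0], "rot": [0, 0, 0], "jaw": -1}])

```text
time_s: 2.1
position: [417.0, -139.0, 231.0]
tcp_rot: [180.0, -0.0, 153.9]
force: [0.8, 1.1, 0.4]
opening: 85.6
grasp_force: 0.0
```

Call:
jog_arm(increments=[{"linear": [-0.9, -0.98, 0], "rot": [0, 0, 0], "jaw": -1}, {"linear": [-0.9, -0.98, 0], "rot": [0, 0, 0], "jaw": -1}, {"linear": [0, 0, 0], "rot": [0, 0, 1], "jaw": -1}, {"linear": [0, 0, 0], "rot": [0, 0, 1], "jaw": -1}, {"linear": [0, 0, 0], "rot": [0, 0, 1], "jaw": -1}, {"linear": [0, 0, 0], "rot": [0, 0, 1], "jaw": -1}, {"linear": [0, 0, 0], "rot": [0, 0, 1], "jaw": -1}, {"linear": [0, 0, 0], "rot": [0, 0, 1], "jaw": -1}, {"linear": [0, 0, 0], "rot": [0, 0, 1], "jaw": -1}, {"linear": [0, 0, 0], "rot": [0, 0, 1], "jaw": -1}, {"linear": [0, 0, 0], "rot": [0, 0, 1], "jaw": -1}, {"linear": [0, 0, 0], "rot": [0, 0, 1], "jaw": -1}, {"linear": [0, 0, 0], "rot": [0, 0, 1], "jaw": -1}, {"linear": [0, 0, 0], "rot": [0, 0, 1], "jaw": -1}, {"linear": [0, 0, 0], "rot": [0, 0, 1], "jaw": -1}, {"linear": [0, 0, 0], "rot": [0, 0, 0.8], "jaw": -1}])

```text
time_s: 3.7
position: [435.7, -201.3, 230.9]
tcp_rot: [-180.0, -0.0, 84.7]
force: [-0.4, -0.2, -1.3]
opening: 85.5
grasp_force: 0.0
```

Run:
```python
from h import *
s=r.sense();print(s["position"],s["tcp_rot"],s["time_s"])
im=r.camera("wrist");cv2.imwrite("pics/w1.png",im[:,:,::-1]);c=r.calibration("wrist");print(c)
np.save("w1.npy",c,allow_pickle=True)
```

```text
[ 435.70757908 -201.3364757   230.9418768 ] [-1.79962440e+02 -1.42992337e-02  8.46859339e+01] 3.7
{'camera_matrix': array([[306.57023313,   0.        , 316.95347846],
       [  0.        , 306.57023313, 205.39658421],
       [  0.        ,   0.        ,   1.        ]]), 'k1': -0.015658087453227585, 'world_from_camera': array([[ 9.95321419e-01, -9.31481500e-02, -2.56650377e-02,
         4.41041188e+02],
       [-9.66191906e-02, -9.59738024e-01, -2.63756816e-01,
        -1.33380742e+02],
       [-6.32531266e-05,  2.65002543e-01, -9.64247711e-01,
         3.73147550e+02],
       [ 0.00000000e+00,  0.00000000e+00,  0.00000000e+00,
         1.00000000e+00]])}
```

View pics/w1.png

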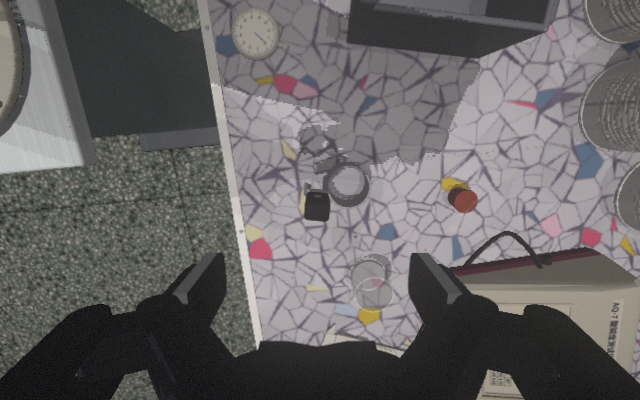

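The wrist view shows the dipper's black grip at (317,206), its cup rim at (350,184), the stopper at (465,200) and the glass at (372,285). I refine the grip position and yaw from it.

Run:
```python
from h import *
c=np.load("w1.npy",allow_pickle=True).item(); im=cv2.imread("pics/w1.png")
m=(im[185:228,298:336].max(2)<50).astype(np.uint8)
n,l,st,ce=cv2.connectedComponentsWithStats(m);i=1+st[1:,4].argmax();print(st[i],ce[i]+[298,185])
ys,xs=np.nonzero(l==i); print(cv2.minAreaRect(np.c_[xs,ys].astype(np.float32)))
k=cv2.resize(im[155:235,290:380],None,fx=7,fy=7,interpolation=cv2.INTER_CUBIC);cv2.imwrite("pics/w1c.png",k)
print("tool hold proj", proj("wrist",[435.7,-201.3,146],c))
```

```text
[12  7  3  4  5] [311.  193.2]
((12.80000114440918, 8.40000057220459), (0.8944271206855774, 3.5777084827423096), 26.56505012512207)
tool hold proj [318.58340811 212.49257177]
```

View pics/w1c.png

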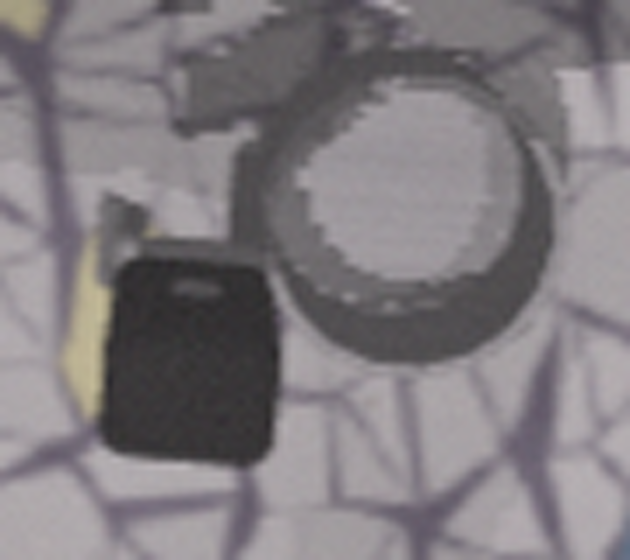

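Run:
```python
from h import *
c=np.load("w1.npy",allow_pickle=True).item()
f=lambda x,y:(290+(x+.5)/7-.5,155+(y+.5)/7-.5)
P=lambda x,y,z:plane("wrist",f(x,y),z,c)[:2]
cup=P(395,202,40);g=P(187,392,146)
a,b=P(100,450,146),P(260,465,146)
print("cup",cup,"grip",g,"edge",a,b,np.degrees(np.arctan2(*(b-a)[::-1])),np.linalg.norm(b-a))
h1,h2=P(140,240,97),P(265,255,97);print("hook edge",h1,h2,np.degrees(np.arctan2(*(h2-h1)[::-1])))
d=cup-g;print(np.degrees(np.arctan2(*d[::-1])),np.linalg.norm(d))
```

```text
cup [ 466.56663611 -202.5433788 ] grip [ 434.08188943 -199.58771965] edge [ 423.80697789 -205.33732996] [ 441.34826528 -208.80107892] -11.17007615134852 17.87999776614734
hook edge [ 428.45282321 -192.54436899] [ 444.63760896 -196.14447794] -12.540580380579204
-5.198802810699161 32.618931429910035
```

Call:
jog_arm(increments=[{"linear": [0.03, -0.05, 0.8], "rot": [0, 0, 0.74], "jaw": -1}, {"linear": [0, 0, 0.8], "rot": [0, 0, 0], "jaw": -1}, {"linear": [0, 0, 0.8], "rot": [0, 0, 0], "jaw": -1}, {"linear": [0, 0, 0.8], "rot": [0, 0, 0], "jaw": -1}, {"linear": [0, 0, 0.8], "rot": [0, 0, 0], "jaw": -1}, {"linear": [0, 0, 0.5], "rot": [0, 0, 0], "jaw": -1}, {"linear": [0, 0, 0.3], "rot": [0, 0, 0], "jaw": -1}, {"linear": [0, 0, 0], "rot": [0, 0, 0], "jaw": 0}, {"linear": [0, 0, 0], "rot": [0, 0, 0], "jaw": 0.3}, {"linear": [0, 0, 0], "rot": [0, 0, 0], "jaw": 0.4}, {"linear": [0, 0, 0], "rot": [0, 0, 0], "jaw": 0.5}, {"linear": [0, 0, 0], "rot": [0, 0, 0], "jaw": 0.6}, {"linear": [0, 0, 0], "rot": [0, 0, 0], "jaw": 1}, {"linear": [0, 0, 0], "rot": [0, 0, 0], "jaw": 1}, {"linear": [0, 0, 0], "rot": [0, 0, 0], "jaw": 1}, {"linear": [0, 0, 0], "rot": [0, 0, 0], "jaw": 1}, {"linear": [0, 0, 0], "rot": [0, 0, 0], "jaw": 1}, {"linear": [0, 0, 0], "rot": [0, 0, 0], "jaw": 1}])

```text
time_s: 5.55
position: [435.0, -200.8, 112.1]
tcp_rot: [179.9, 0.0, 81.2]
force: [0.0, 0.4, 6.4]
opening: 19.2
grasp_force: 59.2
```

Call:
jog_arm(increments=[{"linear": [0, 0, -0.4], "rot": [0, 0, 0], "jaw": 1}, {"linear": [0, 0, -0.8], "rot": [0, 0, 0], "jaw": 1}, {"linear": [0, 0, -0.9], "rot": [0, 0, 0], "jaw": 1}, {"linear": [0, 0, -0.9], "rot": [0, 0, 0], "jaw": 1}, {"linear": [0, 0, -0.9], "rot": [0, 0, 0], "jaw": 1}, {"linear": [0, 0, -0.9], "rot": [0, 0, 0], "jaw": 1}, {"linear": [0, 0, -0.9], "rot": [0, 0, 0], "jaw": 1}, {"linear": [0.5, -0.1, -0.2], "rot": [0, 0, 0], "jaw": 1}, {"linear": [0.8, -0.15, 0], "rot": [0, 0, 0], "jaw": 1}, {"linear": [0.9, -0.15, 0], "rot": [0, 0, 0], "jaw": 1}, {"linear": [0.9, -0.15, 0], "rot": [0, 0, 0], "jaw": 1}, {"linear": [0.9, -0.15, 0], "rot": [0, 0, 0], "jaw": 1}, {"linear": [0.9, -0.15, 0], "rot": [0, 0, 0], "jaw": 1}, {"linear": [0.9, -0.15, 0], "rot": [0, 0, 0], "jaw": 1}, {"linear": [0.9, -0.15, 0], "rot": [0, 0, 0], "jaw": 1}, {"linear": [0.9, -0.15, 0], "rot": [0, 0, 0], "jaw": 1}, {"linear": [0.9, -0.15, 0], "rot": [0, 0, 0], "jaw": 1}, {"linear": [0.9, -0.15, 0], "rot": [0, 0, 0], "jaw": 1}, {"linear": [0.8, -0.15, 0], "rot": [0, 0, 0], "jaw": 1}, {"linear": [0, 0, 0], "rot": [0, 0, 0], "jaw": 1}])

```text
time_s: 7.55
position: [429.7, 60.3, 258.0]
tcp_rot: [-179.9, -0.0, 81.3]
force: [-0.7, 0.5, -2.2]
opening: 19.2
grasp_force: 58.9
```

Run:
```python
from h import *
s=r.sense();print(s["position"],s["tcp_rot"],s["time_s"],s["force"],s["opening"],s["grasp_force"])
im=r.camera("wrist");cv2.imwrite("pics/w2.png",im[:,:,::-1]);c=r.calibration("wrist")
np.save("w2.npy",c,allow_pickle=True)
cv2.imwrite("pics/side2.png",r.camera("side")[:,:,::-1]);cv2.imwrite("pics/top2.png",r.camera("top")[:,:,::-1])
```

```text
[429.69261877  60.34052822 258.00788077] [-1.79911738e+02 -1.51470464e-02  8.13359156e+01] 7.55 [-0.73113169  0.45261656 -2.21773377] 19.16097833500838 58.879584074020386
```

View pics/w2.png

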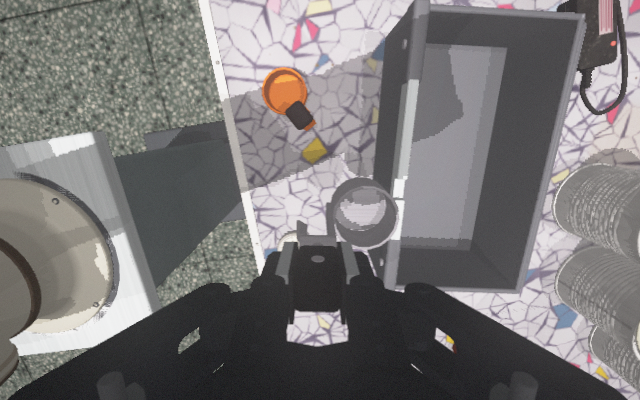

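The wrist view shows the dipper held upright in the jaws, hook at (318,230) and cup at (365,212), with the rail running from (412,80) down to about (393,250). There is a bright patch near (400,187), perhaps the notch. I crop to read the edges.

Run:
```python
from h import *
im=cv2.imread("pics/w2.png")
a=cv2.resize(im[65:275,375:435],(171,600),interpolation=cv2.INTER_CUBIC)
b=cv2.resize(im[170:280,290:410],None,fx=5,fy=5,interpolation=cv2.INTER_CUBIC)
o=np.zeros((600,771,3),np.uint8);o[:,:171]=a;o[:550,171:]=b;cv2.imwrite("pics/w2c.png",o)
```

```text
(no output)
```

View pics/w2c.png

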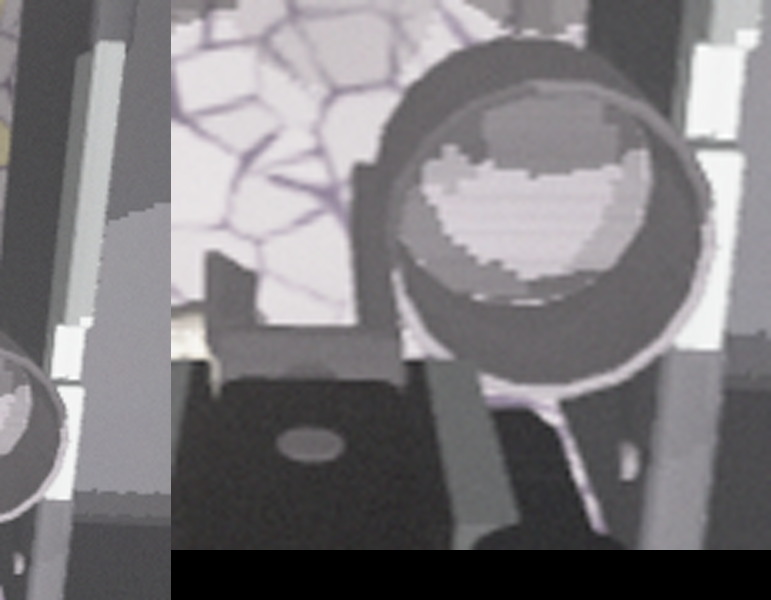

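Left panel: bare rail from y=42 to y=498, about 140 mm. A lighter, offset patch from 320 to 383, about 19 mm, ends in a dark wall, so that is the notch. It sits toward -y of middle and agrees with the top-view mark as its +y wall. I'll compute the rail line and then confirm by feel.

Run:
```python
from h import *
c=np.load("w2.npy",allow_pickle=True).item()
l=lambda x,y:(375+(x+.5)/2.85-.5,65+(y+.5)/2.857-.5)
q=lambda x,y:(290+(x-171+.5)/5-.5,170+(y+.5)/5-.5)
P=lambda p,z=122:plane("wrist",p,z,c)[:2]
T=P(l(111,42));B=P(q(692,350));M=(T+B)/2;u=(T-B)/np.linalg.norm(T-B)
print("T",T,"B",B,"len",np.linalg.norm(T-B),"mid",M,"bathyaw",np.degrees(np.arctan2(*u[::-1]))-90)
for n,p in dict(wallm=q(720,149),wallp=l(75,322)).items(): print(n,(P(p)-M)@u)
print("widths",np.linalg.norm(P(l(97,42))-P(l(125,42))),np.linalg.norm(P(q(662,350))-P(q(720,350))))
# same from top picture 0
f=lambda x,y:(190+(x+.5)/4-.5,120+(y+.5)/4-.5)
for z in(122,): print("top", [plane("top",f(*k),z)[:2] for k in((123,280),(371,325))])
# bare rail fit of row centres in the wrist picture
im=cv2.imread("pics/w2.png").astype(int); pts=[]
for v in range(84,174,3):
    x=np.arange(385,425); b=im[v,385:425].min(1)>175
    if b.sum()>3: pts.append(P((x[b].mean(),v)))
pts=np.array(pts);vx,vy,x0,y0=cv2.fitLine(pts.astype(np.float32),cv2.DIST_HUBER,0,.01,.01).ravel()
print(len(pts),"fit yaw",np.degrees(np.arctan2(vy,vx))%180-90,pts[0],pts[-1])
n=np.array([-vy,vx]); print("line offset at M",(M-[x0,y0])@n)
```

```text
T [525.04640448 148.46879689] B [495.78948796   5.80713702] len 145.63075348785495 mid [510.41794622  77.13796696] bathyaw -11.589472275350602
wallm -32.413146467725845
wallp -11.554808866414024
widths 8.361560735912139 11.299740722528652
top [array([524.59333971, 149.95963528]), array([498.8911815,   4.8044394])]
30 fit yaw -11.283264 [524.67516956 144.79391605] [509.85684008  71.55185089]
line offset at M 0.4865723289046825
```

Call:
jog_arm(increments=[{"linear": [0.27, 0.62, 0], "rot": [0, 0, 0], "jaw": 1}, {"linear": [0.27, 0.62, 0], "rot": [0, 0, 0], "jaw": 1}, {"linear": [0.27, 0.62, 0], "rot": [0, 0, 0], "jaw": 1}, {"linear": [0.27, 0.62, 0], "rot": [0, 0, 0], "jaw": 1}, {"linear": [0.27, 0.62, 0], "rot": [0, 0, 0], "jaw": 1}, {"linear": [0, 0, 0], "rot": [0, 0, 0.5], "jaw": 1}, {"linear": [0, 0, 0.8], "rot": [0, 0, 0], "jaw": 1}, {"linear": [0, 0, 0.8], "rot": [0, 0, 0], "jaw": 1}, {"linear": [0, 0, 0.8], "rot": [0, 0, 0], "jaw": 1}, {"linear": [0, 0, 0], "rot": [0, 0, 0], "jaw": 1}])

```text
time_s: 8.7
position: [511.2, 78.6, 196.0]
tcp_rot: [-179.8, 0.1, 78.6]
force: [0.5, -1.0, -2.1]
opening: 19.3
grasp_force: 59.3
```

Run:
```python
from h import *
c=np.load("w2.npy",allow_pickle=True).item()
print("hook edge",plane("wrist",(316.8,235.5),243,c))
s=r.sense();print(s["position"],s["tcp_rot"],s["time_s"],s["force"],s["grasp_force"])
im=r.camera("wrist")[:,:,::-1];c=r.calibration("wrist");np.save("w3.npy",c,allow_pickle=True)
sd=r.camera("side")[:,:,::-1]
p=proj("side",s["position"]).astype(int);print(p)
cv2.imwrite("pics/w3.png",im);cv2.imwrite("pics/side3.png",sd)
a=cv2.resize(im[100:290,260:420],None,fx=3,fy=3,interpolation=cv2.INTER_CUBIC)
b=cv2.resize(sd[p[1]-30:p[1]+70,p[0]-35:p[0]+45],(320,400),interpolation=cv2.INTER_CUBIC)
o=np.zeros((570,800,3),np.uint8);o[:,:480]=a;o[:400,480:]=b;cv2.imwrite("pics/c3.png",o)
```

```text
hook edge [429.60484904  67.23918955 243.        ]
[511.16033306  78.63078126 195.96315607] [-1.79762430e+02  9.49480237e-02  7.86162577e+01] 8.7 [ 0.50379411 -0.99908282 -2.10964745] 59.34961259365082
[330 137]
```

View pics/c3.png

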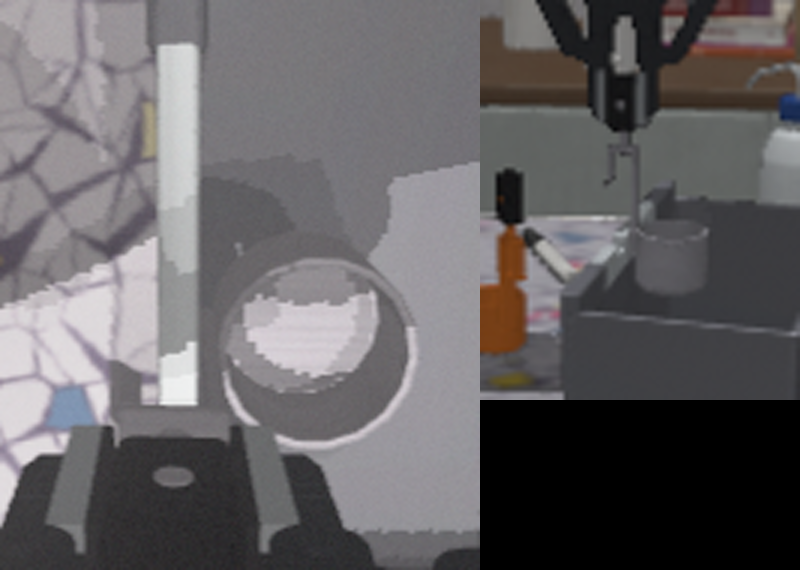

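The rail and the hook are parallel in the wrist view. The rail centre is at crop x 178 and the bridge centre at x 173, so the hook is about 1.3 mm to the robot side. The side view shows the cup inside the wall. I shift by 1.2 mm and lower.

Call:
jog_arm(increments=[{"linear": [0, 0.05, 0.3], "rot": [0, 0, 0], "jaw": 1}, {"linear": [0, 0, 0.3], "rot": [0, 0, 0], "jaw": 1}, {"linear": [0, 0, 0.3], "rot": [0, 0, 0], "jaw": 1}, {"linear": [0, 0, 0.2], "rot": [0, 0, 0], "jaw": 1}, {"linear": [0, 0, 0.1], "rot": [0, 0, 0], "jaw": 1}, {"linear": [0, 0, 0.1], "rot": [0, 0, 0], "jaw": 1}, {"linear": [0, 0, 0.08], "rot": [0, 0, 0], "jaw": 1}, {"linear": [0, 0, 0], "rot": [0, 0, 0], "jaw": 1}])

```text
time_s: 9.6
position: [513.4, 79.4, 164.1]
tcp_rot: [-180.0, 0.0, 78.7]
force: [1.4, 0.4, -2.4]
opening: 19.2
grasp_force: 59.3
```

Call:
jog_arm(increments=[{"linear": [0, 0, 0.1], "rot": [0, 0, 0], "jaw": 1}, {"linear": [0, 0, 0.1], "rot": [0, 0, 0], "jaw": 1}, {"linear": [0, 0, 0.08], "rot": [0, 0, 0], "jaw": 1}, {"linear": [0, 0, 0], "rot": [0, 0, 0], "jaw": 1}])

```text
time_s: 10.0
position: [513.3, 79.4, 156.9]
tcp_rot: [-180.0, 0.0, 78.7]
force: [1.0, -0.0, -2.1]
opening: 19.3
grasp_force: 59.3
```

Run:
```python
from h import *
for k in range(3):
    s=r.sense();print(s["position"],s["force"],s["torque"],s["time_s"])
    im=r.camera("wrist")[:,:,::-1]
cv2.imwrite("pics/w4.png",im)
# bare rail columns in rows above the hook
for v in (120,150,180,200):
    b=np.nonzero(im[v,290:350].min(1)>150)[0]+290; print(v,b.min() if len(b) else 0,b.max() if len(b) else 0)
```

```text
[513.33946581  79.35127987 156.91265506] [ 0.95788803 -0.00623709 -2.1353008 ] [-0.03226506  0.06112629  0.04671053] 10.0
[513.39913419  79.35414644 157.14371545] [-0.0230619  -0.35382607 -1.80793029] [0.02361272 0.05388824 0.02101793] 10.05
[513.4539111   79.36511744 157.26366908] [ 0.75720787  0.79779664 -2.56403372] [-0.01080605  0.03703231  0.04362162] 10.1
120 307 323
150 307 323
180 313 322
200 290 349
```

Still free of contact. The rail centre is now about 1.2 mm to the other side, so I move back 0.9 mm and carry on down gently.

Call:
jog_arm(increments=[{"linear": [0, -0.035, 0.08], "rot": [0, 0, 0], "jaw": 1}, {"linear": [0, 0, 0.1], "rot": [0, 0, 0], "jaw": 1}, {"linear": [0, 0, 0.1], "rot": [0, 0, 0], "jaw": 1}, {"linear": [0, 0, 0.06], "rot": [0, 0, 0], "jaw": 1}, {"linear": [0, 0, 0.06], "rot": [0, 0, 0], "jaw": 1}, {"linear": [0, 0, 0.04], "rot": [0, 0, 0], "jaw": 1}, {"linear": [0, 0, 0], "rot": [0, 0, 0], "jaw": 1}])

```text
time_s: 10.85
position: [512.6, 79.5, 146.1]
tcp_rot: [-180.0, 0.0, 78.7]
force: [1.2, -0.1, -1.7]
opening: 19.2
grasp_force: 59.3
```

Call:
jog_arm(increments=[{"linear": [0, 0, 0.04], "rot": [0, 0, 0], "jaw": 1}, {"linear": [0, 0, 0.04], "rot": [0, 0, 0], "jaw": 1}, {"linear": [0, 0, 0], "rot": [0, 0, 0], "jaw": 1}])

```text
time_s: 11.15
position: [512.6, 79.5, 144.2]
tcp_rot: [-180.0, 0.0, 78.7]
force: [-1.6, -0.9, -2.7]
opening: 18.8
grasp_force: 59.3
```

Call:
jog_arm(increments=[{"linear": [0, 0, 0.03], "rot": [0, 0, 0], "jaw": 1}, {"linear": [0, 0, 0.02], "rot": [0, 0, 0], "jaw": 1}, {"linear": [0, 0, 0], "rot": [0, 0, 0], "jaw": 1}])

```text
time_s: 11.45
position: [512.6, 79.5, 142.9]
tcp_rot: [-180.0, 0.0, 78.7]
force: [-0.4, -0.1, -0.7]
opening: 19.3
grasp_force: 59.3
```

Call:
jog_arm(increments=[{"linear": [0, 0, 0.02], "rot": [0, 0, 0], "jaw": 1}, {"linear": [0, 0, 0.02], "rot": [0, 0, 0], "jaw": 1}, {"linear": [0, 0, 0], "rot": [0, 0, 0], "jaw": 1}])

```text
time_s: 11.75
position: [512.7, 79.6, 142.0]
tcp_rot: [180.0, -0.0, 78.7]
force: [-0.3, -0.1, -0.7]
opening: 19.0
grasp_force: 59.4
```

Call:
jog_arm(increments=[{"linear": [0, 0, 0.03], "rot": [0, 0, 0], "jaw": 1}, {"linear": [0, 0, 0], "rot": [0, 0, 0], "jaw": 1}])

```text
time_s: 11.95
position: [512.7, 79.6, 141.7]
tcp_rot: [180.0, -0.0, 78.7]
force: [-1.5, -0.4, 2.4]
opening: 19.0
grasp_force: 60.0
```

Contact at TCP z≈142 as expected, with about 4 N of push. Sliding toward -y.

Call:
jog_arm(increments=[{"linear": [-0.06, 0, 0.01], "rot": [0, 0, 0], "jaw": 1}, {"linear": [-0.08, 0, 0], "rot": [0, 0, 0], "jaw": 1}, {"linear": [-0.08, 0, 0], "rot": [0, 0, 0], "jaw": 1}, {"linear": [-0.08, 0, 0], "rot": [0, 0, 0], "jaw": 1}, {"linear": [-0.08, 0, 0], "rot": [0, 0, 0], "jaw": 1}, {"linear": [-0.08, 0, 0], "rot": [0, 0, 0], "jaw": 1}])

```text
time_s: 12.55
position: [510.5, 68.2, 141.3]
tcp_rot: [180.0, -0.0, 78.7]
force: [1.0, 4.2, 4.9]
opening: 19.3
grasp_force: 60.1
```

Call:
jog_arm(increments=[{"linear": [-0.06, 0, 0], "rot": [0, 0, 0], "jaw": 1}, {"linear": [-0.06, 0, 0], "rot": [0, 0, 0], "jaw": 1}, {"linear": [-0.06, 0, 0], "rot": [0, 0, 0], "jaw": 1}])

```text
time_s: 12.85
position: [509.6, 63.8, 141.3]
tcp_rot: [180.0, -0.0, 78.7]
force: [1.5, 4.6, 5.0]
opening: 19.3
grasp_force: 60.1
```

Call:
jog_arm(increments=[{"linear": [-0.06, 0, 0], "rot": [0, 0, 0], "jaw": 1}, {"linear": [-0.06, 0, 0], "rot": [0, 0, 0], "jaw": 1}, {"linear": [-0.06, 0, 0], "rot": [0, 0, 0], "jaw": 1}])

```text
time_s: 13.15
position: [508.7, 59.4, 141.2]
tcp_rot: [180.0, -0.0, 78.7]
force: [0.3, 3.4, 4.9]
opening: 19.2
grasp_force: 60.1
```

Call:
jog_arm(increments=[{"linear": [-0.06, 0, 0], "rot": [0, 0, 0], "jaw": 1}, {"linear": [-0.04, 0, 0], "rot": [0, 0, 0], "jaw": 1}])

```text
time_s: 13.35
position: [507.5, 56.3, 140.2]
tcp_rot: [-179.9, 0.1, 78.7]
force: [0.5, -0.5, -1.4]
opening: 19.0
grasp_force: 59.3
```

The push vanished at y≈56, so the hook is over the notch. I move 1.5 mm further in to clear the wall, then lower.

Call:
jog_arm(increments=[{"linear": [-0.06, 0, 0], "rot": [0, 0, 0], "jaw": 1}, {"linear": [0, 0, 0.05], "rot": [0, 0, 0], "jaw": 1}, {"linear": [0, 0, 0.05], "rot": [0, 0, 0], "jaw": 1}, {"linear": [0, 0, 0], "rot": [0, 0, 0], "jaw": 1}])

```text
time_s: 13.75
position: [507.6, 55.4, 138.1]
tcp_rot: [-180.0, 0.0, 78.7]
force: [0.1, -1.0, -2.7]
opening: 19.2
grasp_force: 59.3
```

Free inside the notch, now below the rail top. The seat is expected at about z=134.

Call:
jog_arm(increments=[{"linear": [0, 0, 0.05], "rot": [0, 0, 0], "jaw": 1}, {"linear": [0, 0, 0.05], "rot": [0, 0, 0], "jaw": 1}, {"linear": [0, 0, 0.02], "rot": [0, 0, 0], "jaw": 1}, {"linear": [0, 0, 0], "rot": [0, 0, 0], "jaw": 1}])

```text
time_s: 14.15
position: [507.8, 55.5, 135.4]
tcp_rot: [-180.0, 0.0, 78.7]
force: [-0.1, -0.4, -2.1]
opening: 19.3
grasp_force: 59.3
```

Call:
jog_arm(increments=[{"linear": [0, 0, 0.02], "rot": [0, 0, 0], "jaw": 1}, {"linear": [0, 0, 0.02], "rot": [0, 0, 0], "jaw": 1}, {"linear": [0, 0, 0], "rot": [0, 0, 0], "jaw": 1}])

```text
time_s: 14.45
position: [507.8, 55.5, 134.5]
tcp_rot: [-180.0, 0.0, 78.7]
force: [0.4, 0.3, -1.1]
opening: 19.1
grasp_force: 59.3
```

Call:
jog_arm(increments=[{"linear": [0, 0, 0.02], "rot": [0, 0, 0], "jaw": 1}, {"linear": [0, 0, 0.01], "rot": [0, 0, 0], "jaw": 1}, {"linear": [0, 0, 0], "rot": [0, 0, 0], "jaw": 1}])

```text
time_s: 14.75
position: [507.9, 55.5, 134.0]
tcp_rot: [180.0, -0.0, 78.7]
force: [-1.3, 0.4, -0.8]
opening: 19.3
grasp_force: 59.4
```

Call:
jog_arm(increments=[{"linear": [0, 0, 0.03], "rot": [0, 0, 0], "jaw": 1}, {"linear": [0, 0, 0], "rot": [0, 0, 0], "jaw": 1}])

```text
time_s: 14.95
position: [507.9, 55.5, 133.5]
tcp_rot: [180.0, -0.0, 78.7]
force: [-2.3, -0.0, 3.8]
opening: 19.0
grasp_force: 60.1
```

Seated at z≈133.6, an 8 mm drop with about 5 N. Releasing slowly and retreating upward.

Call:
jog_arm(increments=[{"linear": [0, 0, -0.01], "rot": [0, 0, 0], "jaw": 0.5}, {"linear": [0, 0, 0], "rot": [0, 0, 0], "jaw": 0.4}, {"linear": [0, 0, 0], "rot": [0, 0, 0], "jaw": 0.2}, {"linear": [0, 0, 0], "rot": [0, 0, 0], "jaw": 0}, {"linear": [0, 0, 0], "rot": [0, 0, 0], "jaw": -0.3}, {"linear": [0, 0, 0], "rot": [0, 0, 0], "jaw": -0.6}, {"linear": [0, 0, 0], "rot": [0, 0, 0], "jaw": -0.6}, {"linear": [0, 0, 0], "rot": [0, 0, 0], "jaw": -0.6}])

```text
time_s: 15.75
position: [507.8, 55.5, 133.3]
tcp_rot: [-180.0, 0.0, 78.7]
force: [-0.0, 0.2, 0.0]
opening: 69.0
grasp_force: 0.0
```

Run:
```python
from h import *
s=r.sense();print(s["position"],s["force"],s["opening"],s["time_s"])
im=r.camera("wrist")[:,:,::-1];sd=r.camera("side")[:,:,::-1]
p=proj("side",s["position"]).astype(int);print(p)
o=np.zeros((570,800,3),np.uint8)
o[:,:480]=cv2.resize(im[100:290,240:400],None,fx=3,fy=3,interpolation=cv2.INTER_CUBIC)
o[:400,480:]=cv2.resize(sd[p[1]-50:p[1]+50,p[0]-35:p[0]+45],(320,400),interpolation=cv2.INTER_CUBIC)
cv2.imwrite("pics/c5.png",o)
```

```text
[507.80315567  55.50173656 133.27312316] [-0.04646758  0.22815638  0.0096598 ] 68.97110690282724 15.75
[328 162]
```

View pics/c5.png

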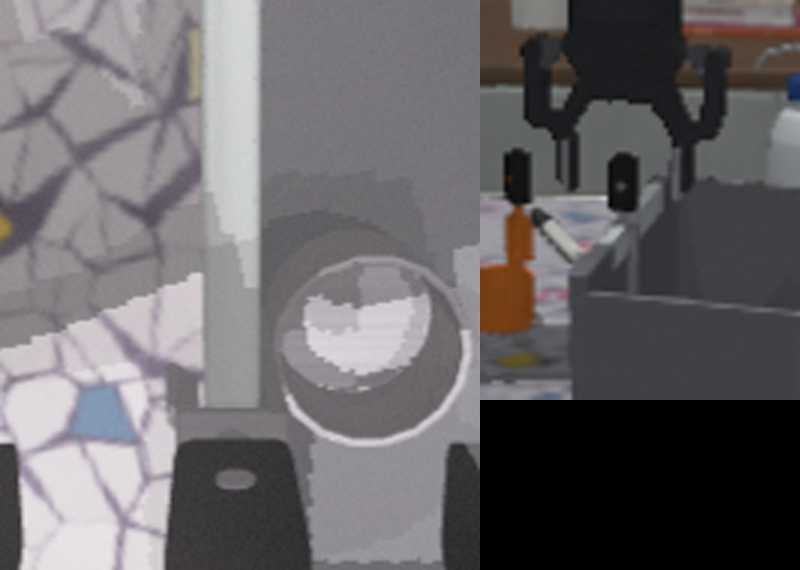

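The picture shows the fingers clear on both sides and the dipper hanging upright, with its bridge across the rail at crop (230,420) and its cup inside the bath. I retreat straight up and check that it stays at rest.

Call:
jog_arm(increments=[{"linear": [0, 0, -0.2], "rot": [0, 0, 0], "jaw": -0.6}, {"linear": [0, 0, -0.4], "rot": [0, 0, 0], "jaw": -0.6}, {"linear": [0, 0, -0.8], "rot": [0, 0, 0], "jaw": -0.6}, {"linear": [0, 0, -0.8], "rot": [0, 0, 0], "jaw": -0.6}, {"linear": [0, 0, -0.8], "rot": [0, 0, 0], "jaw": -0.6}, {"linear": [0, 0, -0.8], "rot": [0, 0, 0], "jaw": -0.6}, {"linear": [0, 0, -0.8], "rot": [0, 0, 0], "jaw": -0.6}, {"linear": [0, 0, 0], "rot": [0, 0, 0], "jaw": -0.6}, {"linear": [0, 0, 0], "rot": [0, 0, 0], "jaw": -0.6}, {"linear": [0, 0, 0], "rot": [0, 0, 0], "jaw": -0.6}])

```text
time_s: 16.85
position: [507.6, 55.5, 247.6]
tcp_rot: [-179.9, 0.0, 78.7]
force: [-0.6, 0.7, 0.2]
opening: 68.3
grasp_force: 0.0
```

Run:
```python
from h import *
s=r.sense();print(s["position"],s["force"],s["time_s"])
im=r.camera("wrist")[:,:,::-1];sd=r.camera("side")[:,:,::-1]
o=np.zeros((400,800,3),np.uint8)
o[:,:480]=cv2.resize(im[130:330,220:460],(480,400),interpolation=cv2.INTER_CUBIC)
o[:,480:]=cv2.resize(sd[130:230,290:370],(320,400),interpolation=cv2.INTER_CUBIC)
cv2.imwrite("pics/c6.png",o)
```

```text
[507.58681932  55.50370947 247.57293461] [-0.59384752  0.68401336  0.18236368] 16.85
```

View pics/c6.png

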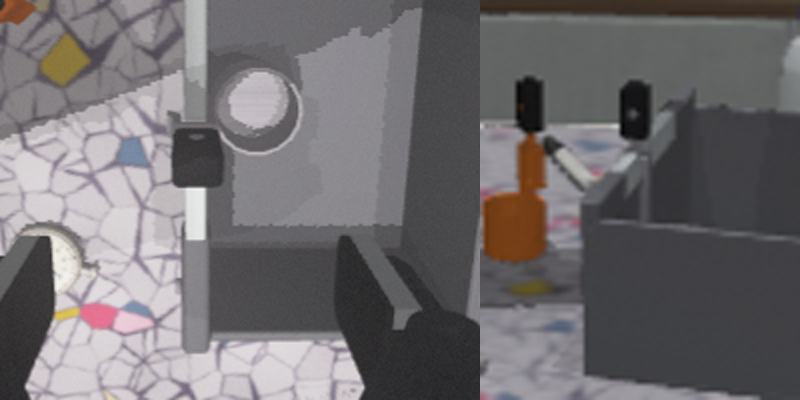

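The dipper hangs upright with its grip at crop (197,155) and its cup inside the bath at (258,108). The gripper is well clear and the bystanders are untouched.

```bash
python3 -c "
from workcell import r
print(r.hand_in())"
```

```text
the job is handed in; nothing more can be done
None
```

The steel dipper is hanging upright and at rest in the rail's notch, cup inside the bath; the push on the bath never read above about 8 N, the other items were left alone, and the job was handed in at about 17 s (no verdict was returned).

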